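# Dip the oil of the keel-lift hydraulic pack

## Task

Check the oil in the keel-lift power pack: take the dipstick whose handle matches the yellow band on the pack's slanting dip tube, push it into the tube until its collar stops on the tube's mouth, then draw it right out. Present it for reading: hold it level and still with its tip over the sheet of kitchen paper, about 15 cm above the table, and finish like that with the dipstick still in the gripper. Leave the red dipstick and the other things lying about where they are.

Things in the scene. Friction and masses are not known exactly. Their poses are not given: they have to be found in the camera images.
- yellow_dipstick: The yellow-handled dipstick, 65 to 105 g, lying level on the table. Origin on its axis at the seating face of its collar (13 mm above the table as it lies); x runs along the rod to the tip. From the origin: aluminium rod 8 mm in diameter to the tip at x = +140 mm (last 6 mm coned; black marking rings near the tip); round brass collar 26 mm in diameter from x = -6 to 0; square handle 26 x 26 mm from x = -72 to -6. It lies on a flat of the handle, the rod clear of the table.
- yellow_handle (a point): Centre of the yellow handle, half-way up, 39 mm behind the collar's seating face (where to grasp; 26 mm wide; 13 mm above the table as it lies). Axes as the dipstick: x towards the tip.
- yellow_tip (a point): The tip of the yellow dipstick, on its axis, 179 mm from the handle's centre. Axes as the dipstick.
- yellow_collar (a point): Centre of the collar's seating face on the yellow dipstick (the side towards the tip).
- dip_tube: The fixed steel dip tube with the yellow band, welded to the power pack and slanting up out of its front at 45 degrees. Origin at the centre of its mouth, 150 mm above the table; z points along the bore, outwards and up. Bore 16 mm, outside 24 mm; straight guide 106 mm long, then open space in the reservoir: the whole 140 mm of rod goes in until the collar meets the rim.
- power_pack: The fixed keel-lift hydraulic power pack. Origin on the table under the middle of the reservoir's front wall; x points from the front to the back, level. The tube's mouth lies at x = -75 mm, y = 0, z = 150 mm. The grey reservoir is at x 0 to 150 mm, y -124 to 124 mm, lid top 149 mm high (bolts to 154 mm, breather to 177 mm); behind it to x = 280 mm stand the motor and valves, up to 178 mm high.
- paper_sheet: White sheet of kitchen paper lying on the table, fixed: 200 mm along its x, 180 mm along its y, 2 mm thick; origin under its centre.
- red_handle (a point): Centre of the handle of the red dipstick (belongs to another machine; same build, rod only 115 mm). It lies on the table; x towards its tip. Leave alone.
- tape_centre (a point): Centre of a roll of black tape lying flat, 68 mm in diameter, 19 mm high.
- bottle_centre (a point): On the axis of a standing blue oil bottle 68 mm in diameter, 170 mm high; the point is 85 mm up.
- jar_centre (a point): Centre of a clear jar 72 mm in diameter, 95 mm high.
- wrench_grip (a point): Grip of a wrench 170 mm long, lying on the table, 10 mm high or less.
Not all that is in view belongs to the job. What is shaped like the yellow_dipstick but blue is not meant.

How it is judged:
By the outcome, as a careful person would: the job done as asked, in the order asked, and still so for the second after the job is handed in, while the arm keeps its last pose, push and grip.
It also fails if it takes over 51 s, if anything falls off the work surface, if the arm or the gripper's body presses on something with over 40 N, if the wrist force passes 120 N, or if a joint passes its speed limit or range.

## Robot

A 6-joint arm with a two-finger parallel gripper is mounted at the origin on the work surface. World frame = base frame: x ahead of the robot, y to its left, z up, the work surface at z = 0. Lengths are in m, angles in rad, forces in N, time in s.
With the tool pointing down it reaches from about 0.3 to 0.775 m from the base axis. Payload 14.6 kg.
Tool frame: the origin (TCP) lies between the finger pads; the fingertips stand 19 mm ahead of it and the grasp point (between the pads) is the TCP (ctrl.finger_overhang is the distance from the TCP to the fingertips, in m); z points along the fingers, y is the direction in which the jaws open and shut (so a half turn about z gives the same grasp; the last joint's range is limited). The gripper opens to 94 mm and grips with 3 to 60 N. Pads are 16 mm wide; open, the fingers measure 119 mm over their backs; the gripper's body (75 mm by 177 mm) begins 78 mm behind the grasp point.
Start: joints at [-0.067, 0.3, 1.521, -0, 1.321, -0.067], TCP at [0.55, -0, 0.224] pointing down, gripper open.
Joint ranges: [-3.03, 3.03], [-0.79, 2.21], [0.23, 2.52], [-1.04, 4.18], [0, 3.07], [-2.55, 2.55]. Speed limits (rad/s): [2.22, 2.22, 2.57, 3.14, 3.14, 3.14].

## Interface

Orientations are given as [roll, pitch, yaw] about the fixed x, y, z axes, in that order (R = Rz(yaw) Ry(pitch) Rx(roll)).
In Python, from station import ctrl gives the robot as it stands.
- The arm moves only by the tool send_rows, never from a script. Its argument "series" is a list of rows, each a list of 7 numbers: the turn, a rotation vector about the tool's x, y, z in degrees, then the shift along the tool's x, y, z in m, then the gripper's target within -1 to 1 (fully open at 1, half-way at 0, shut at -1). A call has 1 to 8 rows; each row is the pose to reach, as a shift and turn from the pose commanded when the call began, along the tool's axes at that moment; what a row does not reach only later rows make up. A row lasts 1/10 s, in which the tool goes at most 50 mm and 8.59 degrees, less where a joint would pass 70% of its speed; a pose out of reach is approached as far as the arm can. A call with a gripper value outside its range is refused whole. The fingers move at their own pace and stop on an object; "force" is the grip in N (left out, the last holds). Time passes only in rows, so rows that repeat a pose let the fingers close. It gives the time, the measured TCP pose, the force and the opening at its end, in the units of the state.
- ctrl.get_obs(): the state, without advancing time (a new reading comes with each control period).
- ctrl.camera(name): name is "scene" or "side" or "wrist"; returns a dict with "pixels" (420x560x3 uint8, red, green, blue), "z_map" (420x560 float32, m along the optical axis (not along the pixel's ray), 0 where there is no reading), "fov_y" (degrees; the focal length in pixels is half the picture's height over the tangent of half this angle, whatever the lens; pixels are square), "cx", "cy" (the principal point, pixels), "R" (3x3) and "t" (3): a world point X has camera coordinates R X + t. Camera axes: x right, y down, z forward; pixel columns grow to the right and rows downward; lengths in m; the calibration is good to about 2 mm. A picture is of the moment at which its call begins.
- ctrl.hand_in(): hands the job in, once; it reports no verdict.
The state is a dict: "time_s": time; "qpos": joint angles; "joint_vel": joint speeds; "tau": joint torques, N m; "ee_pos": TCP position; "eef_rot": TCP orientation; "force": force on the tool from outside, world axes, zero at the start; "moment": the same for the moment, N m; "grip_width": finger opening in m.
Only numpy, scipy, OpenCV 4.12 (cv2) and the standard library are available. Lean on these libraries where they do the work, as an engineer would, in place of code of your own. Each camera call takes 0.05 s, during which the arm holds its last target.

## Working session

There is one attempt and no reset: what is moved stays moved. The work goes in short steps, Python scripts to look and compute and a tool call to move; the robot and the scene stay as the last step left them, time stands still between calls to the robot, and variables do not carry over. Pictures are saved under pics/ and viewed, and the job is handed in when it is done.

Besides the shell and the picture viewer there is one more tool, called after ">>>" by a JSON object that holds its "api" and its "payload". send_rows: Moves the arm, as the interface text tells. Its arguments: {"type":"object","properties":{"series":{"type":"array"},"force":{"type":"number"}},"required":["series"]}

```bash
ls; mkdir -p pics; cat > h.py <<'E'
import numpy as np, cv2
from station import ctrl
def cam(n,save=None):
    c=ctrl.camera(n)
    if save: cv2.imwrite('pics/'+save,c['pixels'][:,:,::-1])
    np.savez('/tmp/%s.npz'%n,**c)
    return c
def load(n): return dict(np.load('/tmp/%s.npz'%n))
def foc(c): return 210/np.tan(np.radians(float(c['fov_y']))/2)
def ray(c,u,v):
    f=foc(c); d=np.array([(u-c['cx'])/f,(v-c['cy'])/f,1.])
    return -c['R'].T@c['t'], c['R'].T@d
def onz(c,u,v,z):
    o,d=ray(c,u,v); return o+d*(z-o[2])/d[2]
def pts(c):
    f=foc(c); v,u=np.mgrid[0:420,0:560]; z=c['z_map']
    P=np.stack([(u-c['cx'])/f*z,(v-c['cy'])/f*z,z],-1)
    return (P-c['t'])@c['R']
def proj(c,X):
    p=c['R']@np.asarray(X)+c['t']; f=foc(c); return p[0]/p[2]*f+c['cx'],p[1]/p[2]*f+c['cy']
E
python3 - <<'E'
from h import *
for n in ['scene','side','wrist']:
    c=cam(n,n+'0.png'); print(n,c['fov_y'],c['cx'],c['cy'],-c['R'].T@c['t'],c['R'][2])
print(ctrl.get_obs())
E
```

```text
pics
scene 50.065382956622926 281.76362335764856 221.8915954417644 [ 0.889569   -0.42720774  0.88376981] [-0.37434604  0.47244826 -0.79790832]
side 43.292235717438544 273.4043293861665 219.351895911721 [0.06706789 0.86651842 1.0921033 ] [ 0.32880296 -0.61096836 -0.72014323]
wrist 68.65752155927886 278.73511581335856 210.86909203293422 [0.54873967 0.07229402 0.38378544] [-0.00190023 -0.24870057 -0.96857855]
{'time_s': 0.15, 'qpos': array([-6.65616073e-02,  3.00340005e-01,  1.52141076e+00,  8.91597830e-06,
        1.32068683e+00, -6.65585713e-02]), 'joint_vel': array([-7.45762226e-04, -1.51627694e-03, -6.56372804e-04,  1.66632791e-03,
       -2.52998866e-04,  4.91690082e-05]), 'tau': array([-2.50185103e-04, -5.31960297e+01, -3.52822959e+01,  7.07691838e-02,
        2.35654798e-02, -3.66386917e-05]), 'ee_pos': array([5.49830289e-01, 3.16740840e-05, 2.24030283e-01]), 'eef_rot': array([-3.14075015e+00, -6.48147205e-05,  1.57079105e+00]), 'force': array([ 0.32921209,  1.200929  , -0.2414689 ]), 'moment': array([0.02298593, 0.00357081, 0.02485501]), 'grip_width': 0.09382948122604182}
```

View pics/scene0.png

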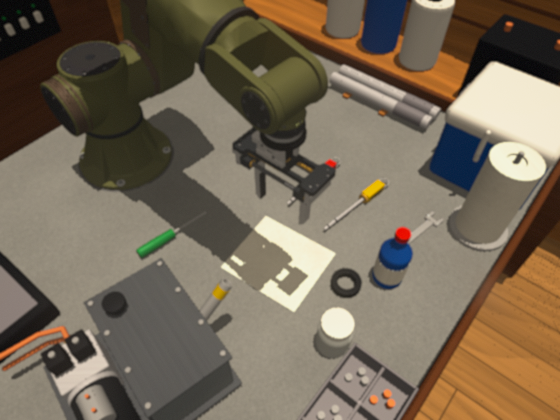

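View pics/side0.png

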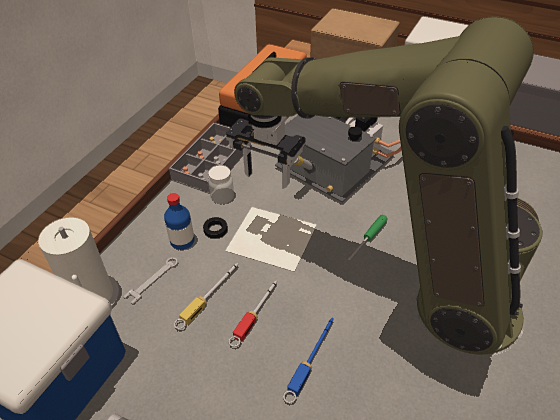

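View pics/wrist0.png

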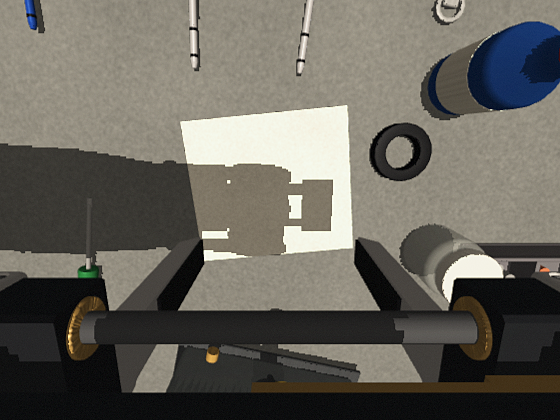

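```bash
python3 - <<'E'
from h import *
s=load('scene');d=load('side')
a=cv2.resize(s['pixels'][260:340,170:260],None,fx=6,fy=6,interpolation=0)
b=cv2.resize(d['pixels'][130:210,270:360],None,fx=6,fy=6,interpolation=0)
cv2.imwrite('pics/crop1.png',cv2.resize(np.hstack([a,b]),(800,356),interpolation=0)[:,:,::-1])
for n,c in (('scene',s),('side',d)):
    hsv=cv2.cvtColor(c['pixels'],cv2.COLOR_RGB2HSV)
    m=cv2.inRange(hsv,(18,140,90),(32,255,255))
    k,l,st,ce=cv2.connectedComponentsWithStats(m)
    P=pts(c)
    for i in range(1,k):
        if st[i,4]>15:
            q=P[(l==i)&(c['z_map']>0)]
            print(n,st[i],ce[i],np.round(np.median(q,0),4),np.round(q.min(0),3),np.round(q.max(0),3))
    W=cv2.inRange(c['pixels'],(1,1,1),(255,255,255))
    # lid plane
    z=P[...,2]; lid=((abs(z-.149)<.004)&(c['z_map']>0)).astype('u1')
    k,l,st,ce=cv2.connectedComponentsWithStats(lid)
    i=1+np.argmax(st[1:,4]); q=P[l==i]
    r=cv2.minAreaRect(q[:,:2].astype('f4')); print('lid',st[i],r,np.round(cv2.boxPoints(r),3).tolist(),np.median(q[:,2]))
E
```

```text
scene [299 163  13   9  48] [305.08333333 166.625     ] [0.587  0.0149 0.3336] [0.575 0.011 0.328] [0.6   0.018 0.336]
scene [360 180  25  23 268] [372.13432836 189.9141791 ] [0.6002 0.3049 0.0258] [0.582 0.273 0.   ] [0.613 0.367 0.032]
scene [212 285  16  15 131] [218.7480916 292.6870229] [ 0.5548 -0.1889  0.1404] [ 0.541 -0.198  0.126] [ 0.565 -0.178  0.152]
lid [   83   258   149   160 11756] ((0.5188844799995422, -0.31112268567085266), (0.15797773003578186, 0.2501783072948456), 76.47197723388672) [[0.3790000081062317, -0.35899999737739563], [0.621999979019165, -0.4169999957084656], [0.6589999794960022, -0.2639999985694885], [0.41600000858306885, -0.20499999821186066]] 0.14934712276644294
side [295 156   8   9  29] [299.79310345 161.06896552] [ 0.5409 -0.1797  0.1345] [ 0.537 -0.196  0.123] [ 0.551 -0.167  0.147]
side [179 297  26  27 310] [191.93870968 309.43225806] [0.5928 0.3156 0.0248] [0.579 0.281 0.003] [0.613 0.347 0.031]
side [302 362   9   5  16] [306.4375 363.5625] [0.2855 0.3222 0.0234] [0.276 0.32  0.017] [0.297 0.326 0.03 ]
lid [ 285  115   92   51 2234] ((0.519290030002594, -0.3101901412010193), (0.16420818865299225, 0.24939188361167908), 76.39769744873047) [[0.3790000081062317, -0.3610000014305115], [0.6209999918937683, -0.4189999997615814], [0.6600000262260437, -0.25999999046325684], [0.4169999957084656, -0.20100000500679016]] 0.14920088630888878
```

View pics/crop1.png

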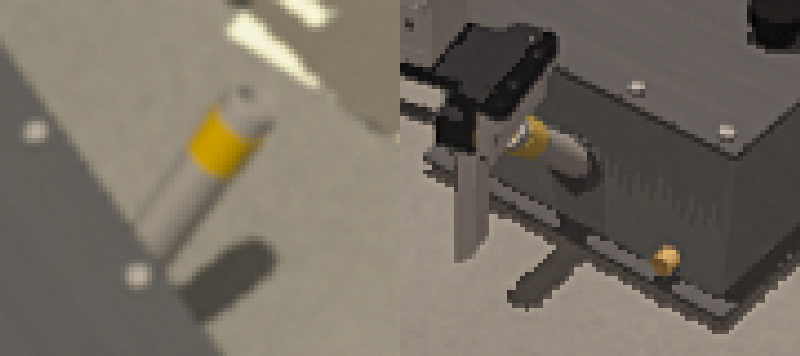

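```bash
python3 - <<'E'
from h import *
s=load('scene');d=load('side');w=load('wrist')
def tri(*obs):
    A=np.zeros((3,3));b=np.zeros(3)
    for c,u,v in obs:
        o,r=ray(c,u,v); r/=np.linalg.norm(r); M=np.eye(3)-np.outer(r,r); A+=M;b+=M@o
    return np.linalg.solve(A,b)
print('mouth scene z.15',onz(s,225.1,280.9,.15),'side',onz(d,296.5,161,.15),tri((s,225.1,280.9),(d,296.5,161)))
T=pts(s); tab=T[(s['z_map']>0)&(abs(T[...,2])<.01)]; print('table',np.median(tab[:,2]))
for n,c in (('s',s),('d',d),('w',w)):
    a=c['pixels'].copy(); 
    if n=='s': a=a[170:240,315:395]
    if n=='d': a=a[255:340,165:245]
    if n=='w': a=a[0:90,170:330]
    cv2.imwrite('pics/yd_%s.png'%n,cv2.resize(a,None,fx=5 if n=='w' else 6,fy=5 if n=='w' else 6,interpolation=0)[:,:,::-1])
E
cd pics; python3 -c "
import cv2,numpy as np
a=cv2.imread('yd_s.png');b=cv2.imread('yd_d.png')
h=max(a.shape[0],b.shape[0]);o=np.zeros((h,a.shape[1]+b.shape[1],3),'u1');o[:a.shape[0],:a.shape[1]]=a;o[:b.shape[0],a.shape[1]:]=b
o=o[:,:];print(o.shape);cv2.imwrite('yd2.png',cv2.resize(o,None,fx=800/960,fy=800/960))"
```

```text
mouth scene z.15 [ 0.55051007 -0.16633233  0.15      ] side [ 0.54238675 -0.16000797  0.15      ] [ 0.5464291  -0.16506175  0.1442725 ]
table 0.0007012638192238204
(510, 960, 3)
```

View pics/yd2.png

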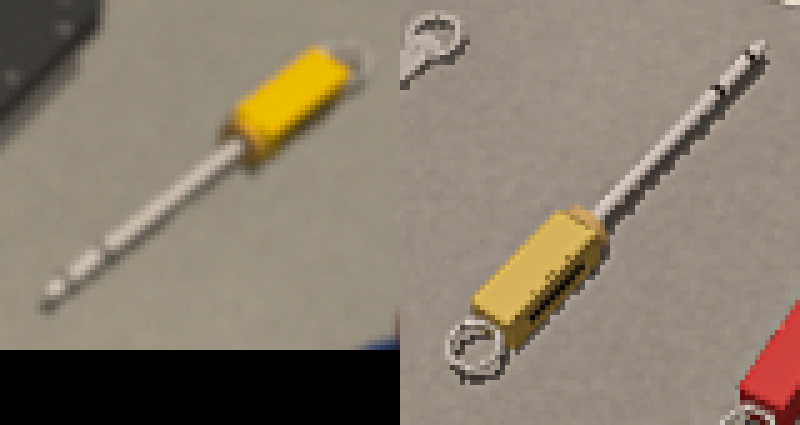

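View pics/yd_w.png

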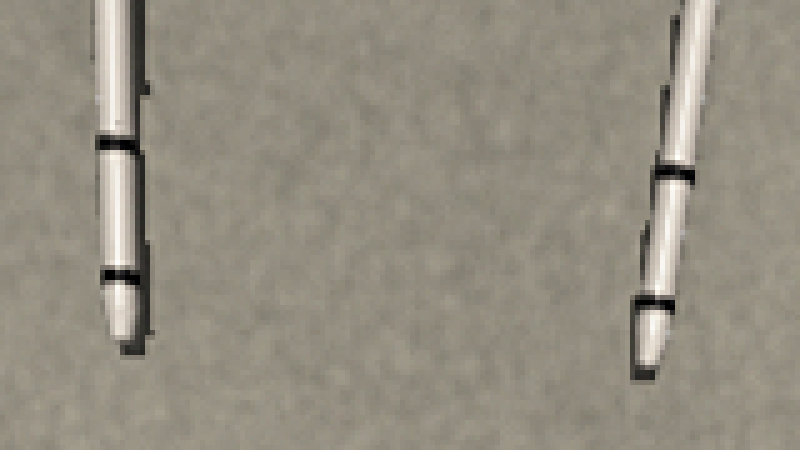

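```bash
python3 - <<'E'
from h import *
s=load('scene');d=load('side');w=load('wrist')
print('tip',onz(s,324.4,230,.013),onz(d,236.4,264,.013),onz(w,299.6,73.6,.013))
print('ring', onz(w,170+674/5,174/5,.017),onz(w,170+654/5,303/5,.017))
print('collar',onz(s,363,199.6,.013),onz(d,205,298.6,.013))
# handle top face, bright yellow
for n,c,lo in (('s',s,(18,140,200)),('d',d,(18,100,180))):
    hsv=cv2.cvtColor(c['pixels'],cv2.COLOR_RGB2HSV)
    m=cv2.inRange(hsv,lo,(32,255,255))
    k,l,st,ce=cv2.connectedComponentsWithStats(m)
    for i in range(1,k):
        if st[i,4]>60:
            vv,uu=np.nonzero(l==i); r=cv2.minAreaRect(np.stack([uu,vv],1).astype('f4'))
            q=np.array([onz(c,a,b,.026)[:2] for a,b in zip(uu,vv)],'f4'); R=cv2.minAreaRect(q)
            print(n,st[i],ce[i],onz(c,*ce[i],.026),R)
# paper
for n,c in (('w',w),('s',s)):
    P=pts(c)
    for (u,v) in ([(181,122),(347,106),(353,247),(203,261)] if n=='w' else [(268,217),(335,256),(294,307),(222,267)]): print(n,np.round(onz(c,u,v,.002),3))
E
```

```text
tip [0.57533551 0.13434291 0.013     ] [0.57244254 0.13853986 0.013     ] [0.57134154 0.13535781 0.013     ]
ring [0.57603512 0.17325365 0.017     ] [0.57219052 0.14785045 0.017     ]
collar [0.59516444 0.27350248 0.013     ] [0.58711789 0.26891314 0.013     ]
s [363 180  21  17 184] [372.58695652 188.07608696] [0.59760912 0.31079705 0.026     ] ((0.5974467992782593, 0.3103979527950287), (0.06787848472595215, 0.024057650938630104), 81.72942352294922)
d [180 296  25  24 238] [191.3697479  307.49159664] [0.59640425 0.31302894 0.026     ] ((0.5957416296005249, 0.3106059730052948), (0.07140305638313293, 0.023756176233291626), 81.1136474609375)
w [0.431 0.084 0.002]
w [0.628 0.102 0.002]
w [ 0.646 -0.075  0.002]
w [ 0.447 -0.095  0.002]
s [0.44  0.085 0.002]
s [0.634 0.096 0.002]
s [ 0.641 -0.067  0.002]
s [ 0.452 -0.092  0.002]
```

```bash
cat >> h.py <<'E'
from scipy.spatial.transform import Rotation as Ro
def rot(rpy): return Ro.from_euler('xyz',rpy).as_matrix()
def toolR(s,a):
    """stick dir s (unit), tool leaning back by a rad; jaw y horizontal"""
    s=np.asarray(s,float);s/=np.linalg.norm(s)
    y=np.cross([0,0,1],s); y/=np.linalg.norm(y)   # jaw dir
    n=np.cross(s,y)  # 'up' perpendicular
    if n[2]<0: n=-n
    z=-n*np.cos(a)+s*np.sin(a)
    x=-(s*np.cos(a)+n*np.sin(a))
    yy=np.cross(z,x)
    return np.stack([x,yy,z],1)
def rel(p0,R0,p,R):
    print('turn deg',np.round(Ro.from_matrix(R0.T@R).as_rotvec(degrees=True),2),'shift',np.round(R0.T@(np.asarray(p)-p0),4))
E
python3 - <<'E'
from h import *
print([x for x in dir(ctrl) if x[0]!='_'],ctrl.finger_overhang)
s=load('scene');d=load('side')
for n,c in (('s',s),('d',d)):
    P=pts(c);H=cv2.cvtColor(c['pixels'],cv2.COLOR_RGB2HSV);ok=c['z_map']>0
    for name,lo,hi in (('red',(0,150,80),(6,255,255)),('red2',(174,150,80),(180,255,255)),('blue',(100,140,50),(125,255,255))):
        k,l,st,ce=cv2.connectedComponentsWithStats(cv2.inRange(H,lo,hi))
        for i in range(1,k):
            q=P[(l==i)&ok]
            if st[i,4]>25 and len(q): print(n,name,ce[i].round(),q.min(0).round(3),q.max(0).round(3))
    # tall things
    g=ok&(P[...,2]>.06)&(P[...,0]>.5)&(P[...,0]<.95)&(P[...,1]>-.2)&(P[...,1]<.5)&(P[...,2]<.2)
    k,l,st,ce=cv2.connectedComponentsWithStats(g.astype('u1'))
    for i in range(1,k):
        if st[i,4]>60: q=P[l==i];print(n,'tall',ce[i].round(),q.min(0).round(3),q.max(0).round(3))
p0=np.array([.55,0,.224]);R0=rot([-np.pi,0,np.pi/2])
st=np.array([-.135,-.991,0]);a=np.radians(20)
R=toolR(st,a);print(R)
rel(p0,R0,[.5965,.3115,.13],R)
E
```

```text
['MotionError', 'camera', 'finger_overhang', 'get_obs', 'hand_in'] 0.019
s red [331. 163.] [0.452 0.032 0.014] [0.63  0.325 0.346]
s red [403. 234.] [0.741 0.11  0.159] [0.769 0.14  0.174]
s blue [383.  24.] [ 0.125  0.993 -0.091] [0.243 1.084 0.113]
s blue [457. 157.] [0.671 0.466 0.007] [0.788 0.479 0.175]
s blue [395. 255.] [0.726 0.091 0.086] [0.787 0.141 0.148]
s blue [383. 285.] [0.738 0.09  0.006] [0.782 0.109 0.017]
s tall [479. 176.] [0.661 0.327 0.06 ] [0.919 0.493 0.2  ]
s tall [395. 253.] [0.721 0.091 0.06 ] [0.789 0.152 0.174]
s tall [221. 290.] [ 0.536 -0.2    0.113] [ 0.566 -0.158  0.159]
s tall [336. 327.] [ 0.714 -0.114  0.06 ] [ 0.784 -0.047  0.099]
d red [173. 198.] [0.739 0.113 0.155] [0.769 0.144 0.174]
d red [244. 325.] [0.446 0.262 0.004] [0.474 0.329 0.032]
d blue [177. 217.] [0.719 0.103 0.082] [0.784 0.162 0.151]
d blue [183. 245.] [0.719 0.113 0.004] [0.775 0.162 0.024]
d blue [ 77. 380.] [0.661 0.477 0.01 ] [0.798 0.721 0.177]
d blue [320. 340.] [0.28  0.183 0.011] [0.289 0.314 0.024]
d blue [299. 378.] [0.274 0.327 0.008] [0.301 0.394 0.033]
d tall [300. 162.] [ 0.533 -0.199  0.105] [ 0.552 -0.158  0.155]
d tall [220. 178.] [ 0.712 -0.111  0.06 ] [ 0.78  -0.041  0.102]
d tall [177. 217.] [0.718 0.098 0.06 ] [0.786 0.162 0.174]
d tall [ 84. 271.] [0.762 0.341 0.06 ] [0.88  0.461 0.2  ]
d tall [112. 328.] [0.658 0.472 0.062] [0.674 0.5   0.2  ]
[[ 0.1268391   0.99084841 -0.04616566]
 [ 0.93109294 -0.13497935 -0.33889012]
 [-0.34202014  0.         -0.93969262]]
turn deg [  1.35 -19.97   7.68] shift [0.3115 0.0465 0.094 ]
```

>>> {"api": "send_rows", "payload": {"series": [[0.2,-2.5,1,0.04,0.006,0.0,1],[0.3,-5,2,0.085,0.012,0.01,1],[0.5,-8,3,0.13,0.02,0.03,1],[0.7,-11,4,0.175,0.027,0.05,1],[0.9,-14,5.3,0.22,0.033,0.065,1],[1.1,-17,6.5,0.265,0.04,0.08,1],[1.35,-20,7.7,0.3,0.0465,0.09,1],[1.35,-20,7.7,0.3115,0.0465,0.094,1]], "force": 40}}

```text
time_s: 0.95
ee_pos: [0.5953, 0.3151, 0.127]
eef_rot: [-3.139, 0.353, 1.439]
force: [0.2, 0.2, -1.0]
grip_width: 0.0939
```

```bash
python3 - <<'E'
from h import *
o=ctrl.get_obs();print(o)
w=cam('wrist','w1.png')
s=cam('scene','s1.png')
E
```

```text
{'time_s': 0.95, 'qpos': array([ 0.53349462,  0.80124038,  1.02641655, -0.27386253,  1.54124367,
        0.7052988 ]), 'joint_vel': array([ 0.07439332,  0.11121127, -0.15209405,  0.0505856 ,  0.01562001,
        0.06022214]), 'tau': array([  0.6540936 , -79.37694311, -37.15627313,  -1.14442952,
         1.27260536,   0.66647675]), 'ee_pos': array([0.59526063, 0.3150761 , 0.12702568]), 'eef_rot': array([-3.13857743,  0.3532519 ,  1.4391117 ]), 'force': array([ 0.18852662,  0.15223638, -0.99902128]), 'moment': array([ 0.07800717,  0.01781515, -0.03010328]), 'grip_width': 0.09392584733791119}
```

View pics/w1.png

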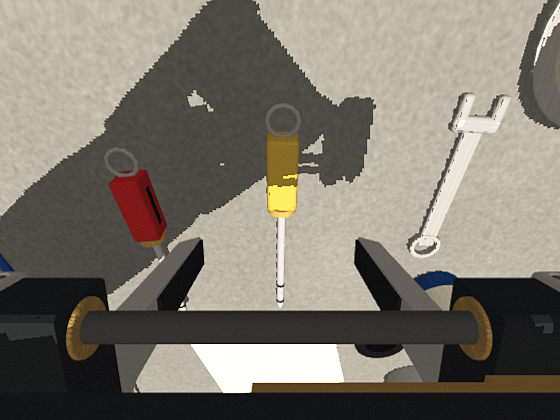

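View pics/s1.png

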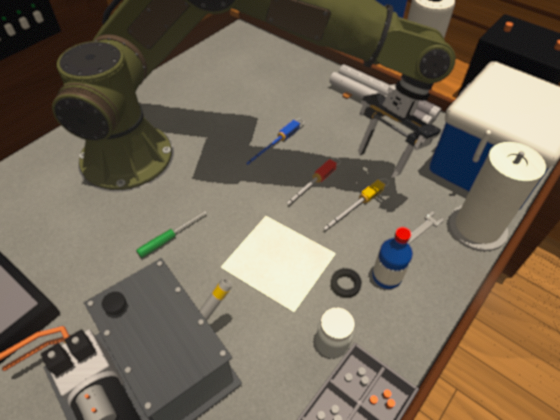

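```bash
python3 - <<'E'
from h import *
w=load('wrist')
H=cv2.cvtColor(w['pixels'],cv2.COLOR_RGB2HSV)
m=cv2.inRange(H,(18,150,80),(32,255,255))
k,l,st,ce=cv2.connectedComponentsWithStats(m[:290])
for i in range(1,k):
    if st[i,4]>100: print(st[i],ce[i])
for uv in [(283,136),(283,211),(268,160),(298,160),(269,200),(297,200)]: print(uv,onz(w,*uv,.026).round(4))
for uv in [(280.5,225),(280,300)]: print(uv,onz(w,*uv,.015).round(4))
d=cam('side','d1.png')
a=cv2.resize(d['pixels'][130:210,270:360],None,fx=8,fy=8,interpolation=0);cv2.imwrite('pics/d1c.png',a[:,:,::-1])
s=load('scene')
a=cv2.resize(s['pixels'][260:340,170:260],None,fx=8,fy=8,interpolation=0);cv2.imwrite('pics/s1c.png',a[:,:,::-1])
E
```

```text
[ 267  133   32   83 2299] [281.92779469 172.98695085]
[141 232  26  15 106] [154.19811321 241.35849057]
(283, 136) [0.6016 0.351  0.026 ]
(283, 211) [0.5929 0.2818 0.026 ]
(268, 160) [0.5871 0.3327 0.026 ]
(298, 160) [0.611  0.3296 0.026 ]
(269, 200) [0.5822 0.295  0.026 ]
(297, 200) [0.6064 0.2918 0.026 ]
(280.5, 225) [0.5876 0.2582 0.015 ]
(280, 300) [0.5727 0.1489 0.015 ]
```

View pics/d1c.png

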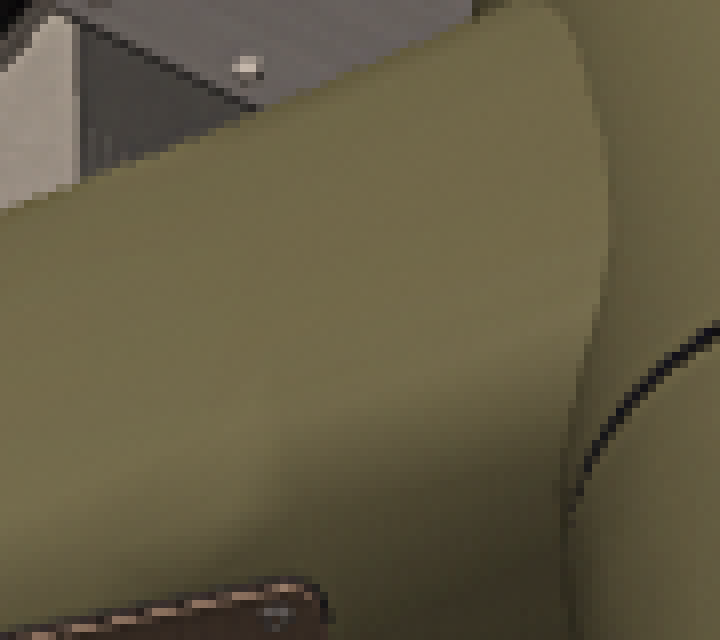

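View pics/s1c.png

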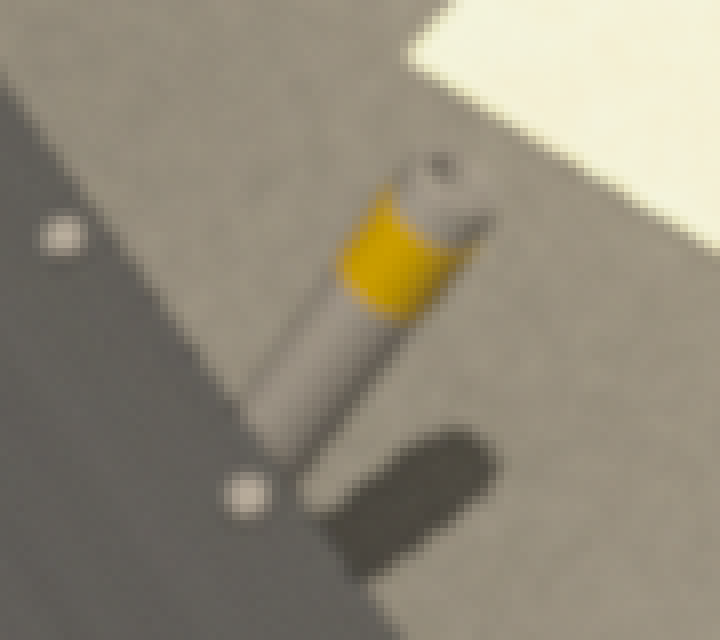

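```bash
python3 - <<'E'
from h import *
o=ctrl.get_obs();print(o['ee_pos'],o['eef_rot'],o['time_s'])
R=toolR([-.135,-.991,0],np.radians(20))
rel(o['ee_pos'],rot(o['eef_rot']),[.5965,.3125,.024],R)
E
```

```text
[0.59633535 0.3112643  0.12994014] [-3.14095762  0.34971226  1.4360337 ] 1.1
turn deg [-0.02  0.04  0.03] shift [0.0375 0.0001 0.0991]
```

>>> {"api": "send_rows", "payload": {"series": [[0,0,0,0.012,0,0.033,1],[0,0,0,0.025,0,0.066,1],[0,0,0,0.034,0,0.09,1],[0,0,0,0.0375,0,0.099,1],[0,0,0,0.0375,0,0.099,1],[0,0,0,0.0375,0,0.099,-1],[0,0,0,0.0375,0,0.099,-1],[0,0,0,0.0375,0,0.099,-1]], "force": 40}}

```text
time_s: 1.9
ee_pos: [0.5972, 0.313, 0.026]
eef_rot: [3.14, 0.348, 1.434]
force: [-0.5, 0.5, 0.6]
grip_width: 0.0737
```

>>> {"api": "send_rows", "payload": {"series": [[0,0,0,0,0,0,-1],[0,0,0,0,0,0,-1],[0,0,0,0,0,0,-1],[0,0,0,0,0,0,-1]]}}

```text
time_s: 2.3
ee_pos: [0.5967, 0.3128, 0.0246]
eef_rot: [3.141, 0.35, 1.435]
force: [0.1, -0.8, 0.1]
grip_width: 0.0415
```

>>> {"api": "send_rows", "payload": {"series": [[0,0,0,0,0,0,-1],[0,0,0,0,0,0,-1],[0,0,0,0,0,0,-1],[0,0,0,0,0,0,-1]]}}

```text
time_s: 2.7
ee_pos: [0.5967, 0.3128, 0.0245]
eef_rot: [3.141, 0.35, 1.435]
force: [0.9, -0.9, -0.2]
grip_width: 0.0261
```

>>> {"api": "send_rows", "payload": {"series": [[0,0,0,-0.01,0,-0.028,-1],[0,0,0,-0.024,0,-0.066,-1],[0,0,0,-0.038,0,-0.104,-1],[0,0,0,-0.05,0,-0.137,-1],[0,0,0,-0.06,0,-0.165,-1],[0,0,0,-0.068,0,-0.188,-1],[0,0,0,-0.068,0,-0.188,-1]]}}

```text
time_s: 3.4
ee_pos: [0.5974, 0.3138, 0.2283]
eef_rot: [3.136, 0.346, 1.433]
force: [-0.1, 0.6, 0.2]
grip_width: 0.0253
```

```bash
python3 - <<'E'
from h import *
w=cam('wrist','w2.png');s=cam('scene','s2.png');d=cam('side','d2.png')
o=ctrl.get_obs();print(o['ee_pos'],o['eef_rot'],o['time_s'],o['grip_width'],o['force'],o['qpos'])
E
```

```text
[0.59641499 0.31312601 0.22281359] [-3.13991609  0.35079795  1.43561945] 3.55 0.025751516601366 [-0.19527284  0.27013874 -1.18742603] [ 0.52977614  0.73323897  0.91920768 -0.27539329  1.7072734   0.65760819]
```

View pics/w2.png

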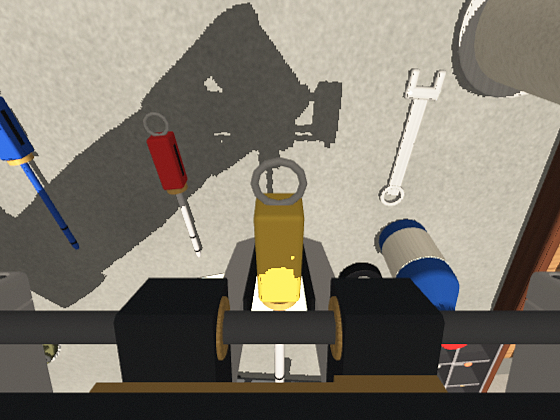

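View pics/s2.png

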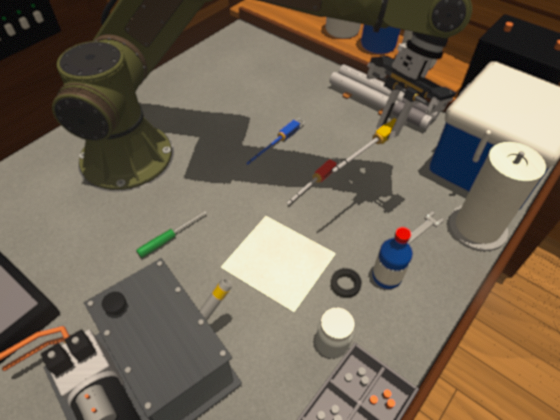

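View pics/d2.png

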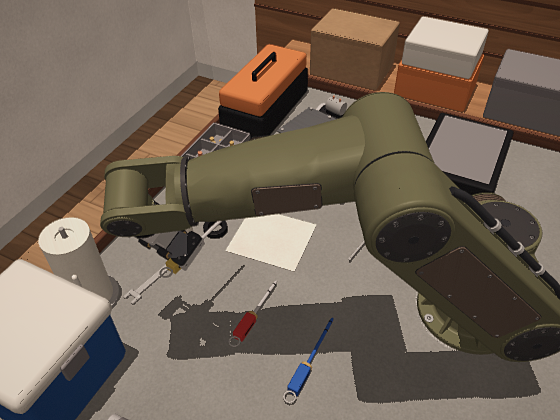

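```bash
python3 - <<'E'
from h import *
from scipy.optimize import least_squares
s=load('scene')
P=pts(s); ok=s['z_map']>0
h=np.array([-.2343,-.972,0]); ax=np.array([-h[0],-h[1],1])/np.sqrt(2)  # outward
M0=np.array([.553,-.165,.15])
D=P-M0; t=D@ax; r=np.linalg.norm(D-t[...,None]*ax,axis=-1)
sel=ok&(t<-.006)&(t>-.07)&(r<.02)
q=P[sel]; print(len(q))
def res(x,fixdir=False):
    a=ax.copy()
    if len(x)>2:
        a=np.array([-np.cos(x[2]+0)*np.cos(x[3]),-np.sin(x[2])*np.cos(x[3]),np.sin(x[3])])
    y=np.cross([0,0,1],a);y/=np.linalg.norm(y);n=np.cross(a,y)
    c=M0+x[0]*y+x[1]*n
    d=q-c; d=d-np.outer(d@a,a); return np.linalg.norm(d,axis=1)-.012
for x0 in ([0,0],[0,0,np.arctan2(h[1],h[0]),np.pi/4]):
    f=least_squares(res,x0,loss='soft_l1',f_scale=.001); print(f.x,np.degrees(f.x[2:]),np.std(f.fun))
    if len(x0)==2:
        y=np.cross([0,0,1],ax);y/=np.linalg.norm(y);n=np.cross(ax,y); c=M0+f.x[0]*y+f.x[1]*n
        print('point on axis at z=.15:',c+ax*(.15-c[2])/ax[2])
        D=P-c;t=D@ax;r=np.linalg.norm(D-t[...,None]*ax,axis=-1)
        tt=t[ok&(r<.0125)&(t>-.05)&(t<.05)]; print('t end',np.percentile(tt,[90,95,98,99,100]), 'z of mouth',c[2]+ax[2]*np.percentile(tt,98))
        mm=ok&(r<.0125)&(t>-.008)&(t<.02); 
        print(np.round(t[mm],4))
E
```

```text
396
[-0.00115433  0.00051153] [] 0.0011989270785786829
point on axis at z=.15: [ 0.5539527  -0.16597367  0.15      ]
t end [-0.00033063  0.00032129  0.00064466  0.00096391  0.00148048] z of mouth 0.15081749597273267
[ 0.0002  0.0005  0.0004 -0.0001 -0.0001 -0.0013  0.     -0.0001  0.0007
  0.0012  0.0006 -0.0005  0.0003 -0.0058 -0.0012 -0.0008 -0.0023 -0.0045
 -0.004  -0.0027 -0.0012  0.0002 -0.0009 -0.0022 -0.0001 -0.0005 -0.0055
 -0.0048 -0.0052 -0.0017 -0.0019  0.0002  0.0006 -0.0058 -0.0033 -0.0002
 -0.0012 -0.0064 -0.0058 -0.0057 -0.004  -0.0004 -0.001   0.0014 -0.0066
 -0.0027 -0.0011  0.0005 -0.0072 -0.0059 -0.0043 -0.0034 -0.0008  0.0006
 -0.0068 -0.0053 -0.0009  0.0004  0.0006 -0.0077 -0.0056 -0.0029 -0.0008
  0.0008 -0.0076 -0.0054 -0.0051 -0.0028 -0.0013 -0.0005 -0.0009 -0.0001
  0.0002  0.0001  0.0015 -0.0054 -0.0059 -0.0038 -0.0023 -0.0013 -0.0005
 -0.0008 -0.0078 -0.0067 -0.0048 -0.005  -0.0034 -0.0032 -0.0024 -0.003
 -0.0079 -0.0052 -0.0054 -0.005  -0.0072]
[-1.76939114e-03  1.15015718e-03 -1.83075378e+00  8.03586171e-01] [-104.89446465   46.04209609] 0.0011484175009728599
```

```bash
cat >> h.py <<'E'
# stick in tool frame from grasp
_R=rot([3.141,.35,1.435]); _p=np.array([.5967,.3128,.0245])
_s=np.array([-.135,-.991,0]);_s/=np.linalg.norm(_s)
_h=np.array([.5965,.3127,.013])
S_T=_R.T@_s; H_T=_R.T@(_h-_p)
MOUTH=np.array([.554,-.166,.150]); HD=np.array([-.2343,-.9722,0])
def stick(p,R): return p+R@H_T, R@S_T
E
python3 - <<'E'
from h import *
print(S_T,H_T)
o=ctrl.get_obs(); hc,s=stick(o['ee_pos'],rot(o['eef_rot'])); print(hc,s, 'tip',hc+.179*s)
c=load('scene'); tip=hc+.179*s; col=hc+.039*s
print(proj(c,tip),proj(c,col),proj(c,hc))
a=cv2.resize(c['pixels'][115:195,310:420],None,fx=7,fy=7,interpolation=0)
for X,k in ((tip,(255,0,0)),(col,(0,255,0)),(hc,(0,0,255))):
    u,v=proj(c,X); cv2.circle(a,(int((u+.5-310)*7),int((v+.5-115)*7)),3,k,-1)
cv2.imwrite('pics/s2c.png',a[:,:,::-1])
E
```

```text
[-9.39372636e-01  2.00485677e-04  3.42897959e-01] [ 0.00382482 -0.00019105  0.01084593]
[0.59618945 0.31302027 0.21131412] [-1.35136509e-01 -9.90826669e-01  7.97922870e-04] tip [0.57200001 0.13566229 0.21145695]
(np.float64(331.6104835713934), np.float64(171.77026078030457)) (np.float64(375.47299484822315), np.float64(139.94441285867805)) (np.float64(386.77366390744675), np.float64(131.74485099087718))
```

View pics/s2c.png

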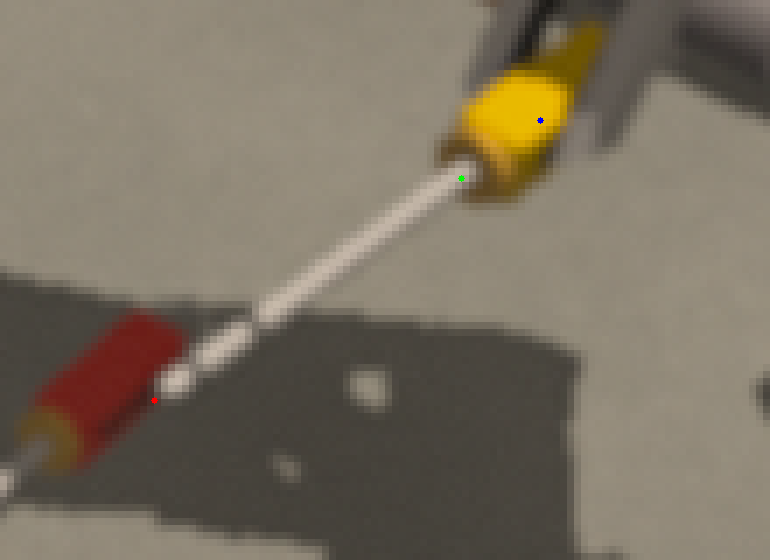

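```bash
cat >> h.py <<'E'
s_in=(HD-[0,0,1])/np.sqrt(2)/1.0; s_in=s_in/np.linalg.norm(s_in)
R_in=toolR(s_in,np.radians(20))
def tcp_in(gap): # gap from collar face to mouth along the bore
    return MOUTH-s_in*(gap+.039)-R_in@H_T
E
python3 - <<'E'
from h import *
o=ctrl.get_obs();p,R=o['ee_pos'],rot(o['eef_rot'])
print(p,tcp_in(.19),R_in,R_in@S_T-s_in)
rel(p,R,tcp_in(.19),R_in)
E
```

```text
[0.59641499 0.31312601 0.22281359] [ 0.59023862 -0.01644757  0.3201381 ] [[ 2.12342270e-01  9.72166300e-01  9.90123461e-02]
 [ 8.81089009e-01 -2.34291878e-01  4.10839961e-01]
 [ 4.22602554e-01 -2.77555756e-17 -9.06315112e-01]] [ 0.00034977  0.0005956  -0.00066035]
turn deg [-0.35 45.06  5.91] shift [-0.3409  0.0383  0.021 ]
```

>>> {"api": "send_rows", "payload": {"series": [[0,3,0.4,-0.025,0.003,0.0015,-1],[0,8,1.1,-0.065,0.0075,0.004,-1],[-0.1,14,1.9,-0.108,0.012,0.007,-1],[-0.2,20,2.7,-0.152,0.017,0.0095,-1],[-0.2,26,3.5,-0.197,0.022,0.012,-1],[-0.25,32,4.3,-0.242,0.027,0.015,-1],[-0.3,38,5.1,-0.287,0.0325,0.018,-1],[-0.35,43,5.7,-0.325,0.0365,0.02,-1]]}}

```text
time_s: 4.35
ee_pos: [0.5901, -0.0033, 0.3165]
eef_rot: [3.138, -0.406, 1.337]
force: [0.4, 0.6, -0.6]
grip_width: 0.0256
```

```bash
python3 - <<'E'
from h import *
o=ctrl.get_obs();print(o['qpos'],o['grip_width'])
s=cam('scene','s3.png')
o=ctrl.get_obs();p,R=o['ee_pos'],rot(o['eef_rot']);print(p,o['time_s'],o['joint_vel'].round(3))
rel(p,R,tcp_in(.19),R_in)
d=cam('side','d3.png')
hc,st=stick(p,R)
a=cv2.resize(s['pixels'][170:310,180:340],None,fx=5,fy=4,interpolation=0)
a=cv2.resize(s['pixels'][180:300,190:330],None,fx=5,fy=5,interpolation=0)
for X,k in ((hc+.179*st,(255,0,0)),(hc+.039*st,(0,255,0)),(hc,(0,0,255)),(MOUTH,(255,0,255))):
    u,v=proj(s,X); cv2.circle(a,(int((u+.5-190)*5),int((v+.5-180)*5)),2,k,-1)
cv2.imwrite('pics/s3c.png',a[:,:,::-1])
E
```

```text
[-0.23805168  0.31420321  1.33757106  0.40700462  1.49486893 -0.03578016] 0.02563757761840081
[ 0.59018858 -0.00904515  0.31715943] 4.4 [ 0.121  0.01   0.003 -0.153 -0.065  0.162]
turn deg [ 0.28  1.53 -0.16] shift [-0.0054  0.0018 -0.0056]
```

View pics/s3c.png

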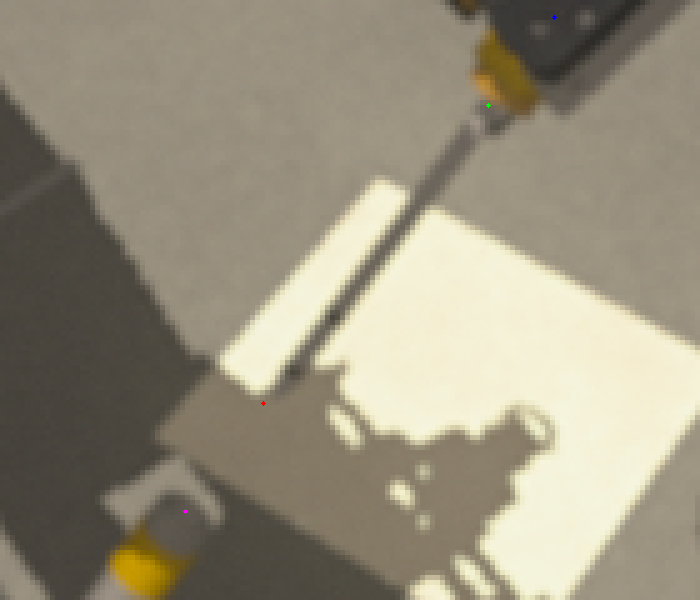

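View pics/d3.png

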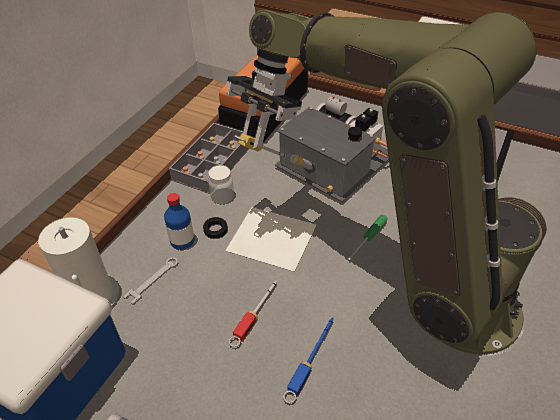

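>>> {"api": "send_rows", "payload": {"series": [[0,2,0.2,-0.0159,0.0018,0.001,-1],[0,2,0.2,-0.0159,0.0018,0.001,-1],[0,2,0.2,-0.0159,0.0018,0.001,-1],[0,2,0.2,-0.0159,0.0018,0.001,-1]]}}

```text
time_s: 4.85
ee_pos: [0.5891, -0.0143, 0.3097]
eef_rot: [3.14, -0.436, 1.336]
force: [0.1, 0.4, -0.9]
grip_width: 0.0257
```

```bash
cat > look.py <<'E'
from h import *
import sys
t=sys.argv[1]
o=ctrl.get_obs();p,R=o['ee_pos'],rot(o['eef_rot']);print(p,o['time_s'],np.abs(o['joint_vel']).max().round(3),o['force'].round(2),o['grip_width'].round(4))
s=cam('scene');d=cam('side')
hc,st=stick(p,R)
out=[]
for c,(u0,v0) in ((s,(200,200)),(d,(225,105))):
    a=cv2.resize(c['pixels'][v0:v0+115,u0:u0+80],None,fx=5,fy=5,interpolation=0)
    for X,k in ((hc+.179*st,(255,0,0)),(hc+.039*st,(0,255,0)),(hc,(0,0,255)),(MOUTH,(255,0,255))):
        u,v=proj(c,X); cv2.circle(a,(int((u+.5-u0)*5),int((v+.5-v0)*5)),2,k,-1)
    out.append(a)
cv2.imwrite('pics/%s.png'%t,np.hstack(out)[:,:,::-1])
E
python3 look.py L1; python3 -c "
from h import *
o=ctrl.get_obs();rel(o['ee_pos'],rot(o['eef_rot']),tcp_in(.19),R_in)"
```

```text
turn deg [0.05 0.02 0.1 ] shift [ 0.0028  0.0016 -0.0103]Traceback (most recent call last):
  File "look.py", line 4, in <module>
    o=ctrl.get_obs();p,R=o['ee_pos'],rot(o['eef_rot']);print(p,o['time_s'],np.abs(o['joint_vel']).max().round(3),o['force'].round(2),o['grip_width'].round(4))
                                                                                                                                     ^^^^^^^^^^^^^^^^^^^^^
AttributeError: 'float' object has no attribute 'round'
```

```bash
sed -i "s/o\['grip_width'\].round(4)/round(o['grip_width'],4)/" look.py; python3 look.py L1
```

```text
[ 0.58914533 -0.01428774  0.30965115] 4.85 0.006 [ 0.12  0.44 -0.92] 0.0257
```

View pics/L1.png

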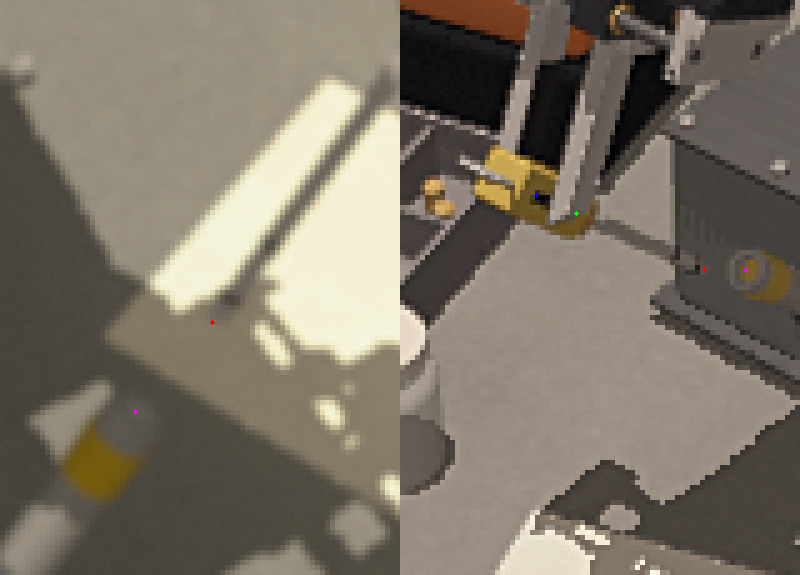

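>>> {"api": "send_rows", "payload": {"series": [[0,0,0.1,0.0028,0.0016,-0.0103,-1],[0,0,0.1,0.0028,0.0016,-0.0103,-1],[0,0,0.1,-0.012,0.0016,-0.005,-1],[0,0,0.1,-0.025,0.0016,0.0,-1],[0,0,0.1,-0.0345,0.0016,0.0033,-1],[0,0,0.1,-0.0345,0.0016,0.0033,-1],[0,0,0.1,-0.0345,0.0016,0.0033,-1]]}}

```text
time_s: 5.65
ee_pos: [0.5837, -0.0449, 0.2922]
eef_rot: [3.141, -0.437, 1.333]
force: [-0.3, -0.4, -0.6]
grip_width: 0.0257
```

```bash
python3 look.py L2; python3 -c "
from h import *
o=ctrl.get_obs();rel(o['ee_pos'],rot(o['eef_rot']),tcp_in(.15),R_in)"
```

```text
[ 0.58368116 -0.04494612  0.29216982] 5.65 0.012 [-0.27 -0.37 -0.63] 0.0257
turn deg [ 0.13 -0.02 -0.01] shift [ 0.0001 -0.0004  0.001 ]
```

View pics/L2.png

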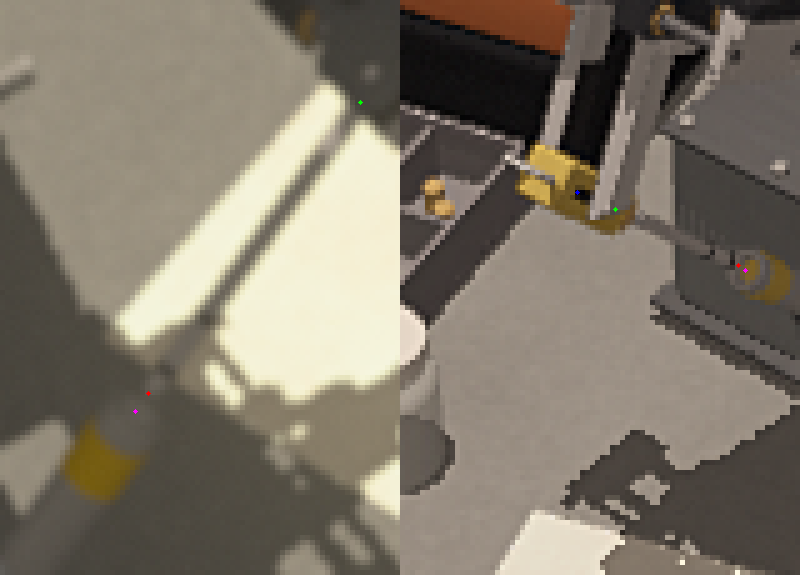

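>>> {"api": "send_rows", "payload": {"series": [[0.1,0,0,-0.0094,-0.0004,0.0044,-1],[0.1,0,0,-0.0188,-0.0004,0.0078,-1],[0.1,0,0,-0.0282,-0.0004,0.0113,-1],[0.1,0,0,-0.0376,-0.0004,0.0147,-1],[0.1,0,0,-0.0376,-0.0004,0.0147,-1]]}}

```text
time_s: 6.25
ee_pos: [0.5764, -0.0726, 0.2618]
eef_rot: [-3.139, -0.437, 1.332]
force: [-0.4, 0.4, -1.0]
grip_width: 0.0256
```

```bash
python3 look.py L3; python3 -c "
from h import *
o=ctrl.get_obs();rel(o['ee_pos'],rot(o['eef_rot']),tcp_in(.11),R_in)"
```

```text
[ 0.5763526  -0.07259002  0.26175023] 6.25 0.023 [-0.42  0.36 -1.03] 0.0256
turn deg [ 0.01 -0.03 -0.06] shift [ 0.0006  0.0001 -0.0003]
```

View pics/L3.png

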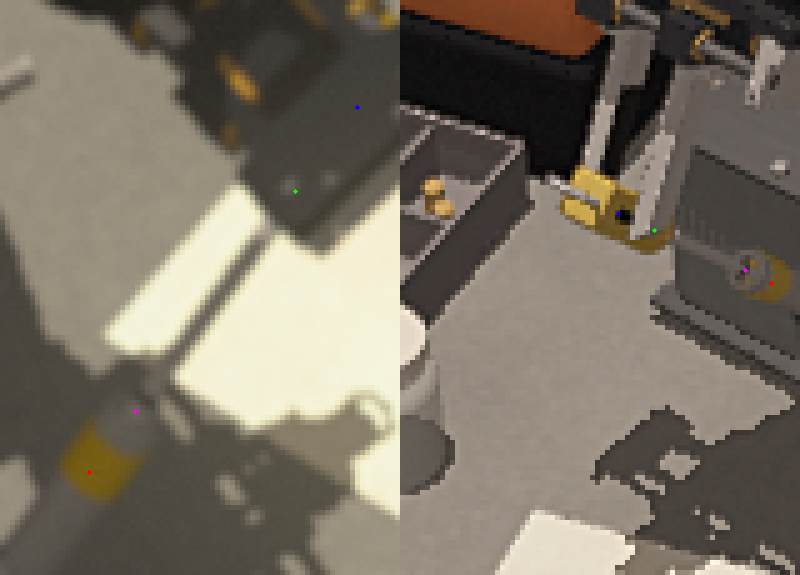

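>>> {"api": "send_rows", "payload": {"series": [[0,0,0,-0.0113,0,0.0041,-1],[0,0,0,-0.0225,0,0.0082,-1],[0,0,0,-0.0338,0,0.0123,-1],[0,0,0,-0.0451,0,0.0165,-1],[0,0,0,-0.0564,0,0.0206,-1],[0,0,0,-0.0676,0,0.0247,-1],[0,0,0,-0.0789,0,0.0288,-1],[0,0,0,-0.0902,0,0.0329,-1]]}}

```text
time_s: 7.15
ee_pos: [0.5607, -0.1383, 0.1944]
eef_rot: [-3.141, -0.437, 1.334]
force: [-0.6, 0.1, -0.8]
grip_width: 0.0255
```

```bash
python3 look.py L4; python3 -c "
from h import *
o=ctrl.get_obs();rel(o['ee_pos'],rot(o['eef_rot']),tcp_in(0),R_in);print(o['force']@s_in)"
```

```text
[ 0.56066755 -0.13828889  0.19441555] 7.15 0.189 [-0.59  0.07 -0.76] 0.0255
turn deg [-0.07 -0.04 -0.13] shift [-0.0113  0.0005  0.0035]
0.7741914460608282
```

View pics/L4.png

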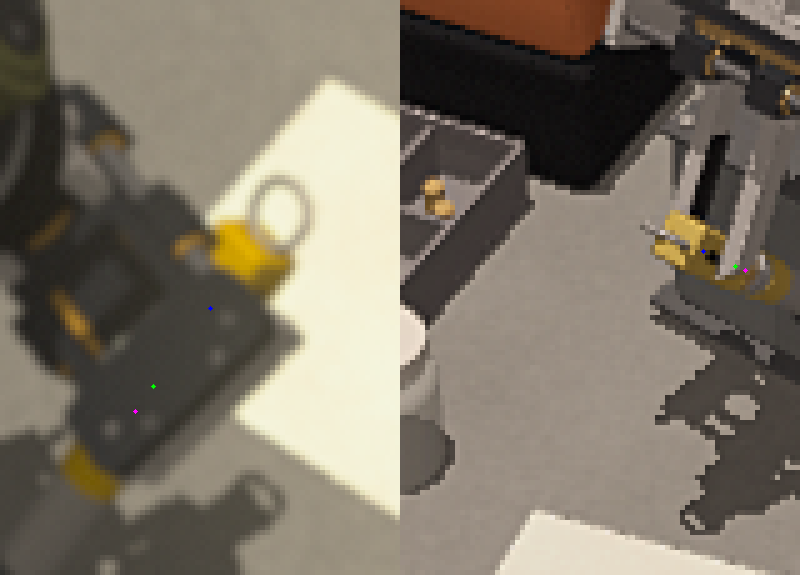

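>>> {"api": "send_rows", "payload": {"series": [[0,0,0,-0.0038,0,0.0014,-1],[0,0,0,-0.0075,0,0.0027,-1],[0,0,0,-0.0094,0,0.0034,-1],[0,0,0,-0.0113,0,0.0041,-1],[0,0,0,-0.0113,0,0.0041,-1],[0,0,0,-0.0113,0,0.0041,-1]]}}

```text
time_s: 7.85
ee_pos: [0.5589, -0.1458, 0.1868]
eef_rot: [3.142, -0.437, 1.334]
force: [-0.4, -0.1, -1.0]
grip_width: 0.0259
```

```bash
python3 -c "
from h import *
o=ctrl.get_obs();rel(o['ee_pos'],rot(o['eef_rot']),tcp_in(0),R_in);print(o['force']@s_in,o['force'],o['grip_width'])"
```

```text
turn deg [ 0.01 -0.02 -0.02] shift [-0.0016  0.0002  0.0003]
0.8266441161173698 [-0.38087057 -0.09283465 -0.98957976] 0.025870911819119928
```

>>> {"api": "send_rows", "payload": {"series": [[0,0,0,-0.001,0,0.0004,-1],[0,0,0,-0.002,0,0.0007,-1],[0,0,0,-0.003,0,0.0011,-1],[0,0,0,-0.003,0,0.0011,-1]]}}

```text
time_s: 8.25
ee_pos: [0.5586, -0.1473, 0.1853]
eef_rot: [3.141, -0.438, 1.335]
force: [-1.3, 6.2, 6.3]
grip_width: 0.0254
```

>>> {"api": "send_rows", "payload": {"series": [[0,0,0,-0.001,0,0.0004,-1],[0,0,0,-0.002,0,0.0007,-1],[0,0,0,-0.002,0,0.0007,-1]]}}

```text
time_s: 8.55
ee_pos: [0.5586, -0.1474, 0.1853]
eef_rot: [3.14, -0.441, 1.336]
force: [-2.5, 16.0, 17.8]
grip_width: 0.0255
```

```bash
python3 look.py L5;python3 -c "
from h import *
o=ctrl.get_obs();rel(o['ee_pos'],rot(o['eef_rot']),tcp_in(0),R_in);print(o['force']@s_in,o['force'],o['grip_width'])
w=cam('wrist','w5.png')"
```

```text
[ 0.55858215 -0.14743639  0.18526043] 8.55 0.002 [-2.5  16.04 17.8 ] 0.0255
turn deg [ 0.04 -0.26  0.1 ] shift [ 0.0006  0.0001 -0.0003]
-21.562541187563557 [-2.49666573 14.35687365 17.12178294] 0.0254745737183089
```

View pics/L5.png

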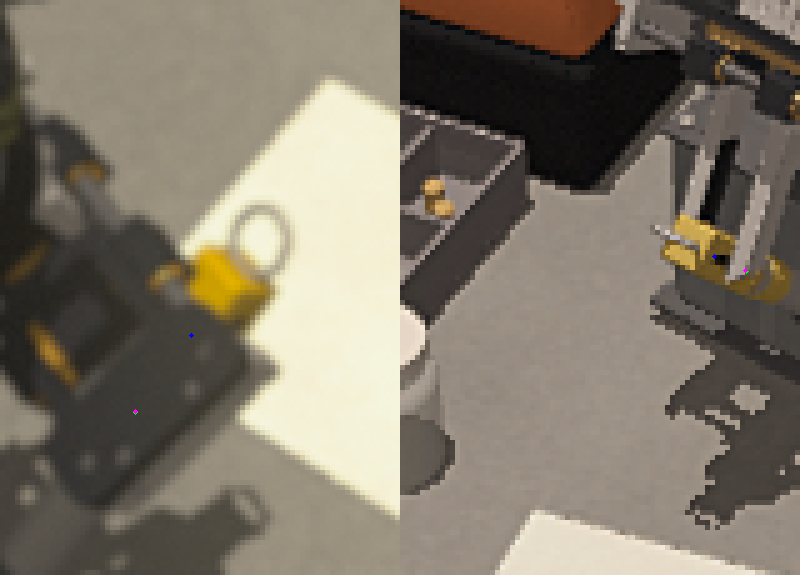

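View pics/w5.png

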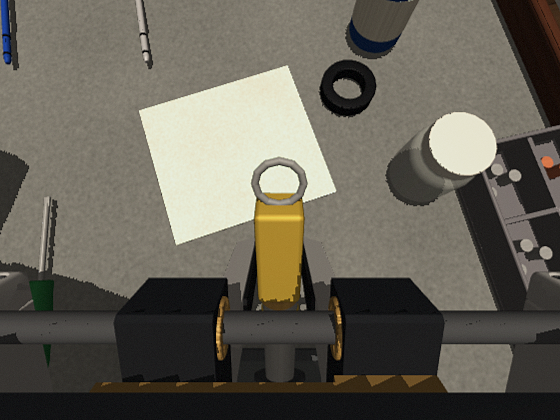

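>>> {"api": "send_rows", "payload": {"series": [[0,0,0,0.0094,0,-0.0034,-1],[0,0,0,0.0282,0,-0.0103,-1],[0,0,0,0.0517,0,-0.0189,-1],[0,0,0,0.0752,0,-0.0274,-1],[0,0,0,0.0986,0,-0.036,-1],[0,0,0,0.1221,0,-0.0446,-1],[0,0,0,0.1456,0,-0.0531,-1],[0,0,0,0.1691,0,-0.0617,-1]]}}

```text
time_s: 9.5
ee_pos: [0.5879, -0.0252, 0.3111]
eef_rot: [-3.142, -0.436, 1.334]
force: [-0.7, 0.2, -0.3]
grip_width: 0.0257
```

>>> {"api": "send_rows", "payload": {"series": [[0,0,0,0.005,0,-0.0018,-1],[0,0,0,0.005,0,-0.0018,-1],[0,0,0,0.005,0,-0.0018,-1]]}}

```text
time_s: 9.8
ee_pos: [0.5885, -0.0229, 0.313]
eef_rot: [-3.14, -0.436, 1.333]
force: [-0.1, 0.4, -1.1]
grip_width: 0.0256
```

```bash
python3 look.py L6;python3 -c "
from h import *
o=ctrl.get_obs();rel(o['ee_pos'],rot(o['eef_rot']),tcp_in(.19),R_in);print(o['force'],o['grip_width'])"
```

```text
[ 0.58846789 -0.02286241  0.31295155] 9.8 0.005 [-0.14  0.4  -1.15] 0.0256
turn deg [-0.05 -0.01 -0.12] shift [ 0.0092  0.0001 -0.0036]
[-0.07324358 -1.06585131 -0.46861285] 0.025840874159908316
```

View pics/L6.png

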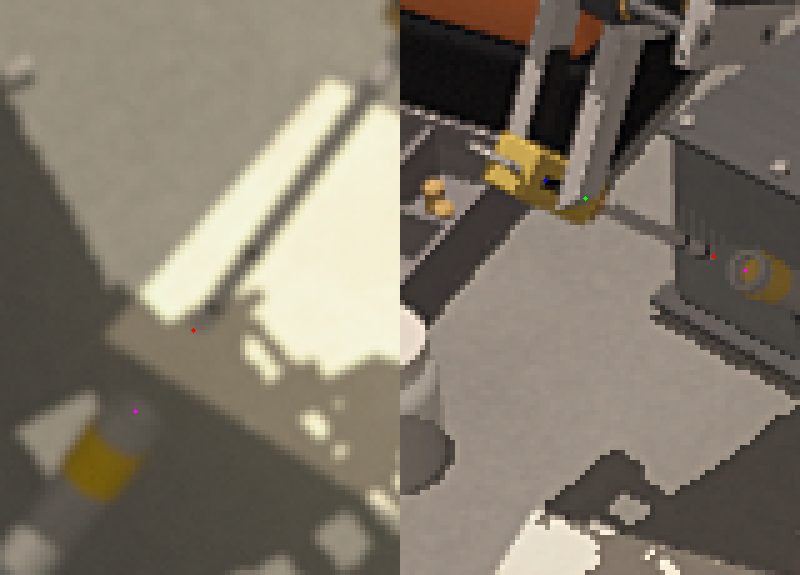

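```bash
python3 - <<'E'
from h import *
o=ctrl.get_obs();p,R=o['ee_pos'],rot(o['eef_rot'])
s=np.array([-.17,-.985,0]);s/=np.linalg.norm(s);Rt=toolR(s,np.radians(20))
tip=np.array([.538,.004,.15]); pt=tip-.178*s-Rt@H_T; print(pt,Rt@S_T)
rel(p,R,pt,Rt)
from scipy.spatial.transform import Slerp
rv=Ro.from_matrix(R.T@Rt).as_rotvec()
for f in np.linspace(0,1,6):
    RR=R@Ro.from_rotvec(f*rv).as_matrix();pp=p+f*(pt-p);hc,st=stick(pp,RR);print((hc+.179*st).round(3))
E
```

```text
[0.56848114 0.17948796 0.16150001] [-1.69876781e-01 -9.85464868e-01 -9.34317630e-04]
turn deg [  0.07 -44.99  -3.94] shift [ 0.11   -0.0669  0.2186]
[ 0.56  -0.138  0.178]
[ 0.554 -0.117  0.168]
[ 0.548 -0.093  0.161]
[ 0.544 -0.065  0.156]
[ 0.54  -0.033  0.152]
[0.538 0.003 0.15 ]
```

>>> {"api": "send_rows", "payload": {"series": [[0,-3,-0.3,0.0075,-0.0045,0.0148,-1],[0,-8,-0.7,0.02,-0.012,0.039,-1],[0,-14,-1.2,0.034,-0.021,0.068,-1],[0,-20.5,-1.8,0.05,-0.0305,0.0995,-1],[0,-27,-2.4,0.066,-0.04,0.131,-1],[0,-33.5,-2.9,0.082,-0.05,0.163,-1],[0,-39.5,-3.5,0.0965,-0.0585,0.192,-1],[0.1,-43.5,-3.8,0.106,-0.0645,0.211,-1]]}}

```text
time_s: 10.7
ee_pos: [0.5687, 0.1746, 0.1655]
eef_rot: [3.142, 0.328, 1.4]
force: [0.3, 0.0, -0.9]
grip_width: 0.0261
```

>>> {"api": "send_rows", "payload": {"series": [[0,0,0,0,0,0,-1],[0,0,0,0,0,0,-1],[0,0,0,0,0,0,-1]]}}

```text
time_s: 11.0
ee_pos: [0.5699, 0.1718, 0.1683]
eef_rot: [3.139, 0.322, 1.396]
force: [0.8, -0.4, -0.4]
grip_width: 0.0258
```

```bash
python3 - <<'E'
from h import *
o=ctrl.get_obs();p,R=o['ee_pos'],rot(o['eef_rot'])
s=np.array([-.17,-.985,0]);s/=np.linalg.norm(s);Rt=toolR(s,np.radians(20))
tip=np.array([.538,.004,.15]); pt=tip-.178*s-Rt@H_T
rel(p,R,pt,Rt);hc,st=stick(p,R);print(p,hc+.179*st,st,o['grip_width'],o['force'])
c=cam('scene','s7.png');d=cam('side','d7.png')
a=cv2.resize(c['pixels'][150:300,230:390],None,fx=5,fy=4)
a=cv2.resize(c['pixels'][150:270,240:400],None,fx=5,fy=5,interpolation=0)
for X,k in ((hc+.179*st,(255,0,0)),(hc+.039*st,(0,255,0)),(hc,(0,0,255))):
    u,v=proj(c,X); cv2.circle(a,(int((u+.5-240)*5),int((v+.5-150)*5)),2,k,-1)
cv2.imwrite('pics/s7c.png',a[:,:,::-1])
E
```

```text
turn deg [ 0.08 -1.57 -0.21] shift [ 0.0091 -0.0028  0.0042]
[0.56994715 0.17184068 0.168324  ] [ 0.53891959 -0.00417451  0.15175961] [-0.17263789 -0.98457882 -0.0282966 ] 0.02576521484947023 [ 0.7959506  -0.40319137 -0.38953612]
```

View pics/s7c.png

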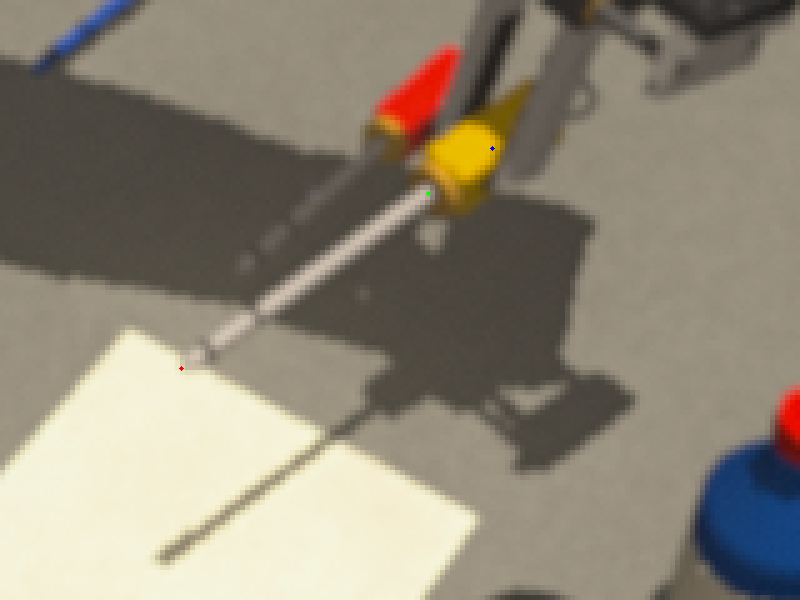

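View pics/d7.png

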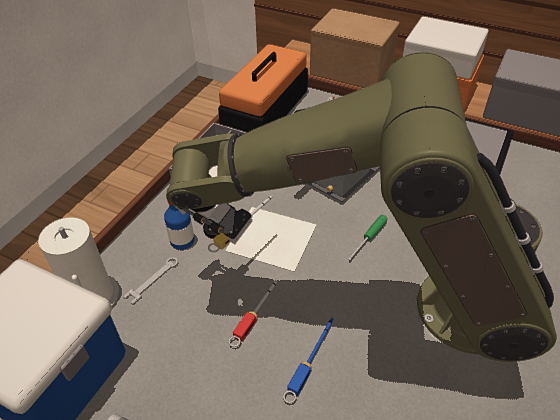

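>>> {"api": "send_rows", "payload": {"series": [[0.1,-0.8,-0.1,0.0045,-0.0014,0.0021,-1],[0.1,-1.6,-0.2,0.009,-0.0028,0.0042,-1],[0.1,-1.6,-0.2,0.009,-0.0028,0.0042,-1],[0.1,-1.6,-0.2,0.009,-0.0028,0.0042,-1],[0.1,-1.6,-0.2,0.009,-0.0028,0.0042,-1]]}}

```text
time_s: 11.6
ee_pos: [0.5681, 0.1806, 0.1609]
eef_rot: [-3.141, 0.351, 1.402]
force: [-0.5, -0.1, -1.9]
grip_width: 0.0261
```

```bash
python3 - <<'E'
from h import *
o=ctrl.get_obs();p,R=o['ee_pos'],rot(o['eef_rot'])
hc,st=stick(p,R);print(p,hc+.179*st,st,o['grip_width'],o['force'],np.abs(o['joint_vel']).max())
for n in ('scene','side'):
    c=cam(n,n+'8.png');P=pts(c);ok=c['z_map']>0
    D=P-hc;t=D@st;r=np.linalg.norm(D-t[...,None]*st,axis=-1)
    m=ok&(r<.012)&(t>.045)&(t<.185); q=P[m]; tt=t[m]
    if len(q)<10: print(n,len(q));continue
    for k in range(3): 
        f=[np.polyfit(tt,q[:,i],1) for i in range(3)]
    print(n,len(q),'slope',[x[0].round(4) for x in f],'z at tip',np.polyval(f[2],.179).round(4),'tmax',tt.max().round(4),'tip',[np.polyval(x,tt.max()).round(4) for x in f])
E
```

```text
[0.56805737 0.18059258 0.16090779] [0.53766209 0.00405575 0.14953626] [-1.68569915e-01 -9.85689440e-01  7.15648797e-04] 0.02608126287777584 [-0.5145657  -0.09197109 -1.9212079 ] 0.0031874948330046487
scene 213 slope [np.float64(-0.1684), np.float64(-0.9857), np.float64(-0.0007)] z at tip 0.1525 tmax 0.1779 tip [np.float64(0.5386), np.float64(0.005), np.float64(0.1525)]
side 98 slope [np.float64(-0.1637), np.float64(-0.9865), np.float64(-0.0015)] z at tip 0.152 tmax 0.1795 tip [np.float64(0.5363), np.float64(0.0038), np.float64(0.152)]
```

View pics/scene8.png

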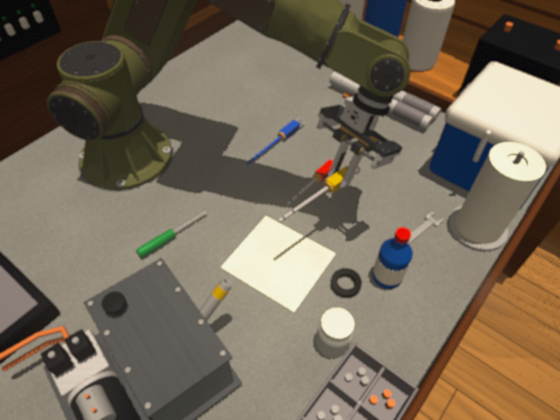

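>>> {"api": "send_rows", "payload": {"series": [[0,0,0,0,0,0,-1],[0,0,0,0,0,0,-1],[0,0,0,0,0,0,-1],[0,0,0,0,0,0,-1],[0,0,0,0,0,0,-1]]}}

```text
time_s: 12.2
ee_pos: [0.568, 0.1806, 0.1609]
eef_rot: [-3.141, 0.351, 1.402]
force: [0.9, -0.4, -0.9]
grip_width: 0.0257
```

```bash
python3 -c "
from h import *
o=ctrl.get_obs();print(o['ee_pos'],o['grip_width'],np.abs(o['joint_vel']).max());print(ctrl.hand_in())"
```

```text
[0.56802371 0.18055715 0.16087117] 0.025708678335849642 0.003044495382734359
the job is handed in; nothing more can be done
None
```

The yellow dipstick went into the banded tube until its collar stopped on the mouth, came right out, and is now held level over the paper. The job was handed in at about 12.2 s of the 51 s allowed.

- **Insertion:** the arm stopped moving and the push along the tube rose to about 22–24 N. That was within 1 mm of the depth I had predicted for the full 140 mm of rod. Pictures after the withdrawal showed the tip about 4 cm clear of the mouth.
- **Final hold:** depth readings from two cameras put the rod within about 0.1° of level. The tip is at about (0.538, 0.004) m, against a measured paper centre of (0.538, 0.004). The arm was still, and the grip held at 26 mm with 40 N commanded.
- **Other items:** the red dipstick and everything else I could see in the last picture look undisturbed.
- **Small disagreements:** in the pictures the tip showed about 2 mm short of where I predicted it along the rod. The cameras put the tip's height at about 152 mm on the rod surface facing them, and the arm's own pose gave 149.5 mm on its axis. Both are close to the 15 cm asked for, so I left it.

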